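# Transfer wrapped gift boxes to the dispatch rack in reverse order

## Task

Move the four colour-banded gift boxes from the white wrapping rack to the black dispatch rack in reverse order, counting each rack from its pink end: the box that now stands next to the white rack's pink end goes in the black rack's slot farthest from its pink end, and so on, until the one now farthest from pink stands next to pink. Leave each box standing upright on the floor of its own slot, and do not tip any box over on the way.

Things in the scene. Friction and masses are not known exactly. Their poses are not given: they have to be found in the camera images.
- wrap_rack: White rack, fixed; holds the boxes at the start. Origin: centre of its underside; z up, y along the row to its pink end block (80x16x44 mm high, at y=139 mm). Slot centres x=0, y=96, 32, -32, -96 mm; slots 68 (x) by 58 (y) mm, floor 8 mm above the table; dividers 6 mm thick, 30 high; long walls 6 mm thick, 20 high, outer faces x=+-40. Ledge at x=-40 to -66, 12 high, carries the colour cards.
- dispatch_rack: Black rack, fixed, on the other side of the table (left or right), its four slots empty at the start. Same origin, axes, slots, walls and sizes as the white rack, with its own pink end block at +y, but no ledge and no cards. A box stands in a slot with its underside 8 mm above the table.
- box_red: Loose dark brown gift box, a 22 mm wide red band over its top and sides. 50 (x) by 40 (y) by 85 mm high (z), 0.1 to 0.2 kg, firm. Origin: centre of its underside. Starts upright in a slot of the white rack, x across the row: neighbours along the row are 24 mm apart, the two faces across the row (50 mm apart) are free to grasp above the 20 mm walls.
- box_yellow: Loose dark brown gift box, a 22 mm wide yellow band over its top and sides. 50 (x) by 40 (y) by 85 mm high (z), 0.1 to 0.2 kg, firm. Origin: centre of its underside. Starts upright in a slot of the white rack, x across the row: neighbours along the row are 24 mm apart, the two faces across the row (50 mm apart) are free to grasp above the 20 mm walls.
- box_green: Loose dark brown gift box, a 22 mm wide green band over its top and sides. 50 (x) by 40 (y) by 85 mm high (z), 0.1 to 0.2 kg, firm. Origin: centre of its underside. Starts upright in a slot of the white rack, x across the row: neighbours along the row are 24 mm apart, the two faces across the row (50 mm apart) are free to grasp above the 20 mm walls.
- box_blue: Loose dark brown gift box, a 22 mm wide blue band over its top and sides. 50 (x) by 40 (y) by 85 mm high (z), 0.1 to 0.2 kg, firm. Origin: centre of its underside. Starts upright in a slot of the white rack, x across the row: neighbours along the row are 24 mm apart, the two faces across the row (50 mm apart) are free to grasp above the 20 mm walls.
- card_red: Red card, 20 (x) by 34 (y) by 3 mm, fixed flat on the white rack's ledge next to the slot where the red-banded box stands at the start; it stays there and so keeps the record of the starting order. Origin: centre of its underside.
- card_yellow: Yellow card, 20 (x) by 34 (y) by 3 mm, fixed flat on the white rack's ledge next to the slot where the yellow-banded box stands at the start; it stays there and so keeps the record of the starting order. Origin: centre of its underside.
- card_green: Green card, 20 (x) by 34 (y) by 3 mm, fixed flat on the white rack's ledge next to the slot where the green-banded box stands at the start; it stays there and so keeps the record of the starting order. Origin: centre of its underside.
- card_blue: Blue card, 20 (x) by 34 (y) by 3 mm, fixed flat on the white rack's ledge next to the slot where the blue-banded box stands at the start; it stays there and so keeps the record of the starting order. Origin: centre of its underside.

How it is judged (in metres and radians):
At the end, for the whole second after the job is handed in: Each box stands in the black rack in the slot that mirrors its starting slot (nth from pink in the white rack, as its card shows, to nth from the plain end): within 14 mm of the slot centre along and across the row, underside within 6 mm of the slot floor, upright within 0.1 rad, at rest (((y of card_red in the frame of wrap_rack between 0.076 and 0.116 m and y of box_red in the frame of dispatch_rack between -0.11 and -0.082 m) or (y of card_red in the frame of wrap_rack between 0.012 and 0.052 m and y of box_red in the frame of dispatch_rack between -0.046 and -0.018 m) or (y of card_red in the frame of wrap_rack between -0.052 and -0.012 m and y of box_red in the frame of dispatch_rack between 0.018 and 0.046 m) or (y of card_red in the frame of wrap_rack between -0.116 and -0.076 m and y of box_red in the frame of dispatch_rack between 0.082 and 0.11 m)) and x of box_red in the frame of dispatch_rack between -0.014 and 0.014 m and z of box_red in the frame of dispatch_rack between 0.002 and 0.014 m and angle between each of box_red, box_yellow, box_green, box_blue's own z axis and vertical below 0.1 rad and linear speed of each of box_red, box_yellow, box_green, box_blue below 0.02 m/s and angular speed of each of box_red, box_yellow, box_green, box_blue below 0.1 rad/s and ((y of card_yellow in the frame of wrap_rack between 0.076 and 0.116 m and y of box_yellow in the frame of dispatch_rack between -0.11 and -0.082 m) or (y of card_yellow in the frame of wrap_rack between 0.012 and 0.052 m and y of box_yellow in the frame of dispatch_rack between -0.046 and -0.018 m) or (y of card_yellow in the frame of wrap_rack between -0.052 and -0.012 m and y of box_yellow in the frame of dispatch_rack between 0.018 and 0.046 m) or (y of card_yellow in the frame of wrap_rack between -0.116 and -0.076 m and y of box_yellow in the frame of dispatch_rack between 0.082 and 0.11 m)) and x of box_yellow in the frame of dispatch_rack between -0.014 and 0.014 m and z of box_yellow in the frame of dispatch_rack between 0.002 and 0.014 m and ((y of card_green in the frame of wrap_rack between 0.076 and 0.116 m and y of box_green in the frame of dispatch_rack between -0.11 and -0.082 m) or (y of card_green in the frame of wrap_rack between 0.012 and 0.052 m and y of box_green in the frame of dispatch_rack between -0.046 and -0.018 m) or (y of card_green in the frame of wrap_rack between -0.052 and -0.012 m and y of box_green in the frame of dispatch_rack between 0.018 and 0.046 m) or (y of card_green in the frame of wrap_rack between -0.116 and -0.076 m and y of box_green in the frame of dispatch_rack between 0.082 and 0.11 m)) and x of box_green in the frame of dispatch_rack between -0.014 and 0.014 m and z of box_green in the frame of dispatch_rack between 0.002 and 0.014 m and ((y of card_blue in the frame of wrap_rack between 0.076 and 0.116 m and y of box_blue in the frame of dispatch_rack between -0.11 and -0.082 m) or (y of card_blue in the frame of wrap_rack between 0.012 and 0.052 m and y of box_blue in the frame of dispatch_rack between -0.046 and -0.018 m) or (y of card_blue in the frame of wrap_rack between -0.052 and -0.012 m and y of box_blue in the frame of dispatch_rack between 0.018 and 0.046 m) or (y of card_blue in the frame of wrap_rack between -0.116 and -0.076 m and y of box_blue in the frame of dispatch_rack between 0.082 and 0.11 m)) and x of box_blue in the frame of dispatch_rack between -0.014 and 0.014 m and z of box_blue in the frame of dispatch_rack between 0.002 and 0.014 m); the robot touches nothing.
It fails at once if the red-banded box is tipped over (more than 0.5 rad from upright) (angle between box_red's own z axis and vertical above 0.5 rad).
It fails at once if the yellow-banded box is tipped over (more than 0.5 rad from upright) (angle between box_yellow's own z axis and vertical above 0.5 rad).
It fails at once if the green-banded box is tipped over (more than 0.5 rad from upright) (angle between box_green's own z axis and vertical above 0.5 rad).
It fails at once if the blue-banded box is tipped over (more than 0.5 rad from upright) (angle between box_blue's own z axis and vertical above 0.5 rad).
It also fails if it takes over 99 s, if anything falls off the work surface, if the arm or the gripper's body presses on something with over 40 N, if the wrist force passes 120 N, or if a joint passes its speed limit or range.

## Robot

A 6-joint arm with a two-finger parallel gripper is mounted at the origin on the work surface. World frame = base frame: x ahead of the robot, y to its left, z up, the work surface at z = 0. Lengths are in m, angles in degrees, forces in N, time in s.
With the tool pointing down it reaches from about 0.25 to 0.725 m from the base axis. Payload 9.7 kg.
Tool frame: the origin (TCP) lies on the centre line of the jaws, within the pads' length; the fingertips stand 19 mm ahead of it and the grasp point (between the pads) is the TCP (bot.tcp_to_tips is the z of the fingertips in the tool frame, in m); z points along the fingers, y is the line along which they close (so a half turn about z gives the same grasp; the last joint's range is limited). The gripper opens to 85 mm and grips with 20 to 120 N. Pads are 22 mm wide; open, the fingers measure 114 mm over their backs; the gripper's body (76 mm by 85 mm) begins 54 mm behind the grasp point. The pads swing forward as they close: fully open they stand 13 mm farther back than shut.
Start: joints at [-75.229, 4.979, 10.078, 95.1, 0, 90], TCP at [0.14, -0.532, 0.224] pointing down, gripper open.
Joint ranges: [-179.16, 179.16], [-48.56, 103.87], [-65.8, 70.77], [-126.05, 130.52], [-82.76, 87.17], [-180, 180]. Speed limits (degrees/s): [127.2, 127.2, 147.25, 180, 180, 180].

## Interface

Orientations are given as [roll, pitch, yaw] about the fixed x, y, z axes, in that order (R = Rz(yaw) Ry(pitch) Rx(roll)).
In Python, from workcell import bot gives the robot as it stands. The module is installed in compiled form; this text tells all that it offers.
- The arm moves only by the tool play_rows, never from a script. Its argument "increments" is a list of rows, each an object with "slide": the shift along the tool's x, y, z in mm, a list of three; "angular": the turn, a rotation vector about the tool's x, y, z in degrees, a list of three; "claw": the opening, from -1 (shut) to 1 (fully open). In form: [{"slide": [x, y, z], "angular": [rx, ry, rz], "claw": claw}, ...]. A call has 1 to 8 rows; each row shifts and turns the commanded pose from where the row before left it, along the tool's axes as they then stand; what a row does not reach is not made up. A row lasts 1/10 s, in which the tool goes at most 50 mm and 8.59 degrees, less where a joint would pass 70% of its speed; a pose out of reach is approached as far as the arm can. A call is refused whole if a number of a shift passes 50 or a number of a turn 8.59, either way. A call with a gripper value outside its range is refused whole. The fingers move at their own pace and stop on an object; "squeeze" is the grip in N (left out, the last holds). Time passes only in rows, so rows that do not move let the fingers close. It gives the time, the measured TCP pose, the force, the opening and the grip force at its end, in the units of the state.
- bot.get_obs(): the state, without advancing time (a new reading comes with each control period).
- bot.camera(name): name is "side" or "top" or "wrist"; returns the picture (400x640x3 uint8, red, green, blue); there is no depth.
- bot.camera_info(name): a dict with "fovy" (degrees; the focal length in pixels is half the picture's height over the tangent of half this angle, whatever the lens; pixels are square), "cx", "cy" (the principal point, pixels), "R" (3x3) and "t" (3): a world point X has camera coordinates R X + t. Camera axes: x right, y down, z forward; pixel columns grow to the right and rows downward; lengths in m; the calibration is good to about 2 mm. A picture is of the moment at which its call begins: read the wrist's pose just before it. camera_info takes no time and is no camera call; for the wrist camera it gives the pose at the moment of the call.
- bot.job_done(): hands the job in; it is judged then, once.
The state is a dict: "time": time; "q": joint angles; "qd": joint speeds; "joint_efforts": joint torques, N m; "ee_pos": TCP position; "tcp_rot": TCP orientation; "wrist_force": force on the tool from outside, world axes, zero at the start; "torque": the same for the moment, N m; "opening": finger opening in m; "grasp_force": force on a finger pad.
Only numpy, scipy, OpenCV 4.12 (cv2) and the standard library are available. Lean on these libraries where they do the work, as an engineer would, in place of code of your own. Each camera call takes 0.05 s, during which the arm holds its last target. There are 200 camera calls.

## Working session

There is one attempt and no reset: what is moved stays moved. The work goes in short steps, Python scripts to look and compute and a tool call to move; the robot and the scene stay as the last step left them, time stands still between calls to the robot, and variables do not carry over. Pictures are saved under pics/ and viewed, at most 14 in all, crops included, and the job is handed in when it is done.

Besides the shell and the picture viewer there is one more tool, called after "Call:" by a JSON object that holds its "method" and its "body", one argument or row to a line. play_rows: Moves the arm, as the interface text tells. Its arguments: {"type":"object","properties":{"increments":{"type":"array"},"squeeze":{"type":"number"}},"required":["increments"]}

```bash
mkdir -p pics; python3 - <<'E'
from workcell import bot
import cv2,numpy as np
print(bot.get_obs())
for n in("top","side"):
    cv2.imwrite(f"pics/{n}0.png",bot.camera(n)[:,:,::-1]); print(n,bot.camera_info(n))
E
```

```text
{'time': 0.0, 'q': array([-7.52281163e+01,  5.01241272e+00,  1.00348743e+01,  9.50997145e+01,
       -5.64627309e-04,  9.00001063e+01]), 'qd': array([-0.03971627,  0.05125429,  0.04254055, -0.02997598, -0.07111971,
        0.1012051 ]), 'joint_efforts': array([-1.00612131e-03, -5.20387495e+01,  4.64805365e+01,  1.61685707e-02,
       -3.17483580e-05,  1.14534421e-05]), 'ee_pos': array([ 0.14017122, -0.53159416,  0.22337425]), 'tcp_rot': array([-1.79922747e+02,  5.64770153e-04,  1.47717782e+01]), 'wrist_force': array([ 0.48321299, -0.23966022, -0.28806863]), 'torque': array([0.00765114, 0.00052473, 0.03023761]), 'grasp_force': 0.0, 'opening': 0.08535728503557663}
top {'fovy': 49.90893825769969, 'cx': 323.6713871481455, 'cy': 202.63083205284138, 'R': array([[ 0.02647392, -0.99944804,  0.02006853],
       [-0.98300418, -0.02967615, -0.1811687 ],
       [ 0.18166426, -0.0149312 , -0.98324725]]), 't': array([-0.04464008,  0.49478439,  1.04894547])}
side {'fovy': 54.76538257938668, 'cx': 316.4468669124636, 'cy': 198.2819077128286, 'R': array([[ 0.82380808, -0.56661385,  0.01699938],
       [-0.30801702, -0.47260266, -0.82569501],
       [ 0.47588418,  0.67497812, -0.5638606 ]]), 't': array([-0.42154299,  0.18970314,  0.51059795])}
```

View pics/top0.png

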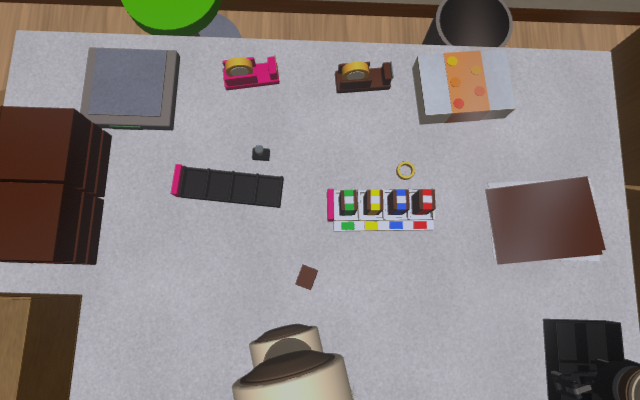

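The top view shows the white rack at about (385,205) with its pink end on the left, in order green, yellow, blue, red from pink. The black rack is at about (230,187), pink end also left.

```bash
python3 - <<'E'
import cv2,numpy as np
a=cv2.imread("pics/top0.png")
c=cv2.resize(a[155:240,165:295],None,fx=6,fy=6,interpolation=cv2.INTER_CUBIC)
d=cv2.resize(a[180:240,320:445],None,fx=6,fy=6,interpolation=cv2.INTER_CUBIC)
cv2.imwrite("pics/cropB.png",c[:, :780]);cv2.imwrite("pics/cropW.png",d)
h=cv2.cvtColor(a,cv2.COLOR_BGR2HSV)
m=cv2.inRange(h,(155,120,80),(173,255,255))
n,l,s,ce=cv2.connectedComponentsWithStats(m)
for i in range(1,n):
    if s[i][4]>15: print("pink",s[i],ce[i])
sub=h.copy(); 
for nm,lo,hi in(("g",(45,100,80),(80,255,255)),("y",(20,100,80),(35,255,255)),("b",(105,100,80),(125,255,255)),("r",(175,100,80),(180,255,255)),("r0",(0,150,100),(6,255,255))):
    m=cv2.inRange(h,lo,hi); n,l,s,ce=cv2.connectedComponentsWithStats(m)
    for i in range(1,n):
        if s[i][4]>15 and 320<ce[i][0]<450 and 180<ce[i][1]<240: print(nm,s[i],ce[i])
E
```

```text
pink [ 223   56   56   34 1014] [253.66863905  75.86489152]
pink [171 164  11  33 232] [176.1637931  179.53448276]
pink [327 189   7  32 186] [330.22043011 204.55376344]
g [344 190  10   6  56] [348.17857143 192.57142857]
g [345 204   9   7  63] [349. 207.]
g [341 222  13   8  93] [347.03225806 225.19354839]
y [370 190  10   6  60] [374.5 192.5]
y [371 203  10  10  78] [375.17948718 206.73076923]
y [365 221  13   8  99] [370.87878788 224.67676768]
b [396 189  10   7  60] [400.5 192. ]
b [394 203  12  12  87] [400.4137931  207.55172414]
b [390 221  13   8 104] [396.  224.5]
r [416 209  16   6  46] [423.10869565 211.43478261]
r [414 221  13   8  40] [420.    224.625]
r0 [422 190  10   5  46] [426.54347826 191.95652174]
r0 [423 203   9   7  43] [426.90697674 206.09302326]
r0 [415 222  11   6  59] [420.01694915 224.50847458]
```

View pics/cropB.png

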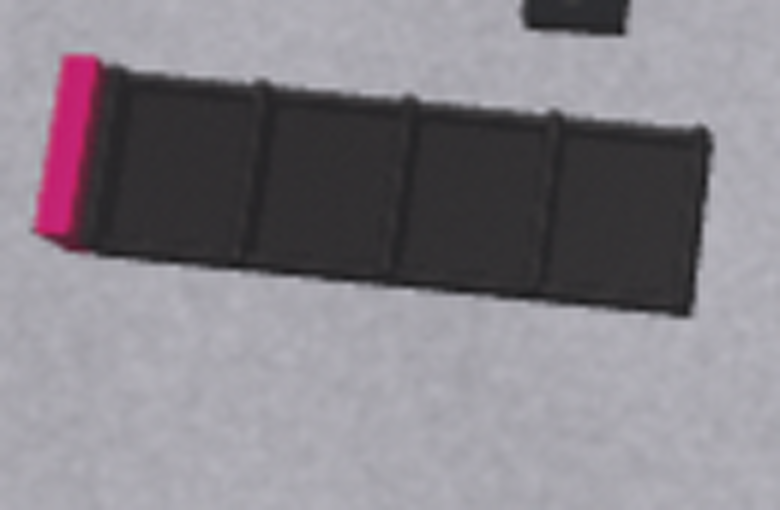

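View pics/cropW.png

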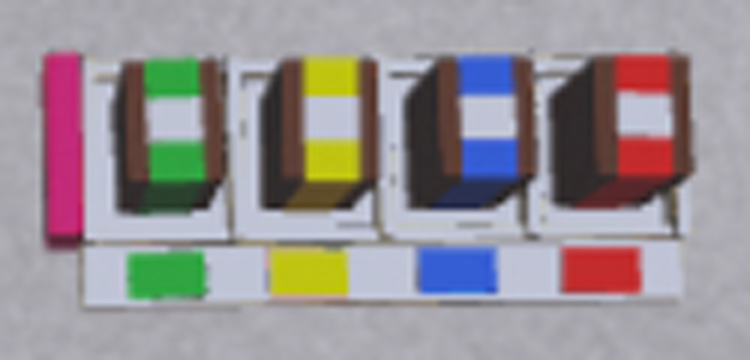

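```bash
cat > h.py <<'E'
import numpy as np,cv2
from scipy.optimize import least_squares
def rackpts(p,P):
    c,s=np.cos(p[2]),np.sin(p[2]); P=np.asarray(P,float)/1e3
    return np.c_[p[0]+c*P[:,0]-s*P[:,1],p[1]+s*P[:,0]+c*P[:,1],P[:,2]]
def proj(ci,X,H=400):
    f=H/2/np.tan(np.radians(ci["fovy"]/2)); Y=X@np.array(ci["R"]).T+np.array(ci["t"])
    return np.c_[f*Y[:,0]/Y[:,2]+ci["cx"],f*Y[:,1]/Y[:,2]+ci["cy"]]
def fit(ci,P,uv,p0):
    r=least_squares(lambda p:(proj(ci,rackpts(p,P))-uv).ravel(),p0,loss="soft_l1",x_scale=[.01,.01,.01])
    print("pose",r.x[:2].round(4),"yaw",np.degrees(r.x[2]).round(2)); print((proj(ci,rackpts(r.x,P))-uv).round(1).tolist())
    return r.x
E
python3 - <<'E'
from h import *
from workcell import bot
ci=bot.camera_info("top")
S=[96,32,-32,-96]
o=lambda L,dx,dy:(np.array(L,float)+.5)/6-.5+[dx,dy]
P=[(-53,y,15) for y in S]+[(40,147,44),(40,131,44),(-40,131,44),(-40,147,44)]
uv=np.r_[[(347.03,225.19),(370.88,224.68),(396,224.5),(420,224.5)],o([(45,55),(82,53),(82,235),(45,235)],320,180)]
fit(ci,P,uv,[.5,-.13,0])
# boxes tops relative: box pixel centre
P=[(40,147,44),(40,131,44),(-40,131,44),(-40,147,44),(40,64,30),(40,0,30),(40,-64,30),(-40,-131,0)]
uv=o([(65,55),(100,57),(72,237),(37,233),(262,85),(411,98),(556,112),(692,315)],165,155)
fit(ci,P,uv,[.5,.2,0])
# boxes tops: top corners -> centre at z=93
d=[[(128,58),(213,58),(221,180),(132,182)],[(280,58),(373,60),(378,178),(285,182)],[(440,58),(523,58),(535,180),(440,180)],[(597,56),(686,56),(692,178),(600,180)]]
f=400/2/np.tan(np.radians(ci["fovy"]/2))
for q in d:
    u=o([np.mean(q,0)],320,180)[0]
    r=ci["R"].T@np.array([(u[0]-ci["cx"])/f,(u[1]-ci["cy"])/f,1]); C=-ci["R"].T@ci["t"]
    print((C+r*(.093-C[2])/r[2]).round(4))
E
```

```text
pose [ 0.5004 -0.1861] yaw 2.39
[[-0.3, 0.1], [0.4, 0.3], [-0.2, 0.2], [0.2, -0.1], [-0.3, -0.6], [-0.3, -0.4], [0.3, 0.2], [0.2, 0.2]]
pose [0.5367 0.2107] yaw -4.07
[[-0.2, -0.2], [0.1, 0.1], [-0.2, 0.3], [-0.6, 0.4], [0.3, -0.6], [-0.1, -0.3], [0.2, -0.2], [0.4, 0.5]]
[ 0.4967 -0.0903  0.093 ]
[ 0.4986 -0.1537  0.093 ]
[ 0.5008 -0.2172  0.093 ]
[ 0.5034 -0.2825  0.093 ]
```

Fits are sub-pixel. Now rotate the tool so the jaws close across the row (yaw 92.4).

Call:
{"method": "play_rows", "body": {
  "increments": [
    {"slide": [0,0,0],"angular": [0,0,-8.5],"claw": 1},
    {"slide": [0,0,0],"angular": [0,0,-8.5],"claw": 1},
    {"slide": [0,0,0],"angular": [0,0,-8.5],"claw": 1},
    {"slide": [0,0,0],"angular": [0,0,-8.5],"claw": 1},
    {"slide": [0,0,0],"angular": [0,0,-8.5],"claw": 1},
    {"slide": [0,0,0],"angular": [0,0,-8.5],"claw": 1},
    {"slide": [0,0,0],"angular": [0,0,-8.5],"claw": 1},
    {"slide": [0,0,0],"angular": [0,0,-8.5],"claw": 1}
  ],
  "squeeze": 40
}}

```text
time: 0.9
ee_pos: [0.1402, -0.5317, 0.2237]
tcp_rot: [-180.0, -0.0, 83.1]
wrist_force: [-0.0, 0.7, 0.0]
opening: 0.0853
grasp_force: 0.0
```

```bash
cat >> h.py <<'E'
W=(.5004,-.1861,np.radians(2.39)); B=(.5367,.2107,np.radians(-4.07))
def go(rack,y,z,x=0):
    from workcell import bot
    o=bot.get_obs(); p=(W if rack=="W" else B); t=rackpts(p,[(x,y,z)])[0]
    yaw=np.radians(o["tcp_rot"][2]); d=(t-o["ee_pos"])*1e3
    dy=90+np.degrees(p[2])-o["tcp_rot"][2]; f=np.radians(90)+p[2]
    T=lambda a:np.array([np.cos(a)*d[0]+np.sin(a)*d[1],np.sin(a)*d[0]-np.cos(a)*d[1],-d[2]]).round(1)
    print(f"t={o['time']:.2f} rot {o['tcp_rot'].round(1)} turn z {-dy:.1f} delta_now {T(yaw)} delta_after_turn {T(f)} open {o['opening']*1e3:.0f} F {o['grasp_force']:.0f} q {o['q'].round(0)}")
E
python3 -c "
from h import *
go('W',96,200)"
```

```text
t=0.90 rot [-180.    -0.    83.1] turn z -9.3 delta_now [481.  300.8  23.7] delta_after_turn [426.3 374.3  23.7] open 85 F 0 q [-75.   5.  10.  95.   0.  22.]
```

Call:
{"method": "play_rows", "body": {
  "increments": [
    {"slide": [0,0,0],"angular": [0,0,-8.5],"claw": 1},
    {"slide": [40,35,3],"angular": [0,0,-0.8],"claw": 1},
    {"slide": [40,35,3],"angular": [0,0,0],"claw": 1},
    {"slide": [40,35,3],"angular": [0,0,0],"claw": 1},
    {"slide": [40,35,3],"angular": [0,0,0],"claw": 1},
    {"slide": [40,35,3],"angular": [0,0,0],"claw": 1},
    {"slide": [40,35,3],"angular": [0,0,0],"claw": 1},
    {"slide": [40,35,3],"angular": [0,0,0],"claw": 1}
  ]
}}

```text
time: 1.7
ee_pos: [0.3619, -0.2593, 0.2041]
tcp_rot: [180.0, 0.0, 92.1]
wrist_force: [1.5, -0.3, 0.1]
opening: 0.0851
grasp_force: 0.0
```

```bash
python3 -c "
from h import *
go('W',96,200)"
```

```text
t=1.70 rot [180.    0.   92.1] turn z -0.3 delta_now [164.2 140.4   4.1] delta_after_turn [163.4 141.4   4.1] open 85 F 0 q [-36. -10.  -6.  93.   0.  52.]
```

Call:
{"method": "play_rows", "body": {
  "increments": [
    {"slide": [40,35,1],"angular": [0,0,0],"claw": 1},
    {"slide": [40,35,1],"angular": [0,0,0],"claw": 1},
    {"slide": [40,35,1],"angular": [0,0,0],"claw": 1},
    {"slide": [33,28,1],"angular": [0,0,0],"claw": 1},
    {"slide": [0,0,0],"angular": [0,0,0],"claw": 1}
  ]
}}

```text
time: 2.2
ee_pos: [0.4846, -0.1071, 0.1994]
tcp_rot: [-179.9, -0.1, 92.4]
wrist_force: [-0.3, -1.0, 0.0]
opening: 0.0856
grasp_force: 0.0
```

```bash
python3 -c "
from h import *
from workcell import bot
go('W',96,68)
ci=bot.camera_info('wrist'); cv2.imwrite('pics/w1.png',bot.camera('wrist')[:,:,::-1])
c=[(25*a,96+20*b,93) for a,b in((1,1),(1,-1),(-1,-1),(-1,1))]
print(proj(ci,rackpts(W,c)).round().tolist(), proj(ci,rackpts(W,[(40,131,44),(-40,131,44)])).round())"
```

```text
t=2.20 rot [-1.799e+02 -1.000e-01  9.240e+01] turn z -0.0 delta_now [ 16.4  12.5 131.4] delta_after_turn [ 16.4  12.5 131.4] open 86 F 0 q [-12.  -3.  -1.  92.   0.  75.]
[[370.0, 145.0], [367.0, 195.0], [304.0, 195.0], [303.0, 145.0]] [[380. 118.]
 [289. 118.]]
```

View pics/w1.png

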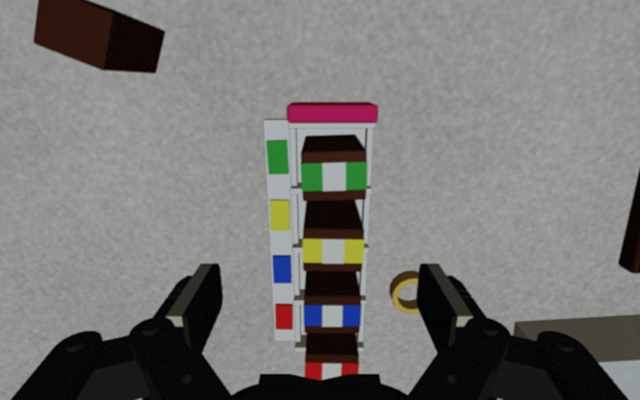

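The wrist view shows the white rack where predicted: green box top at about (335,176) against the predicted (336,170), so the pose estimate holds. Next, centre and partly descend.

Call:
{"method": "play_rows", "body": {
  "increments": [
    {"slide": [16,12,20],"angular": [0,0,0],"claw": 1},
    {"slide": [0,0,30],"angular": [0,0,0],"claw": 1},
    {"slide": [0,0,0],"angular": [0,0,0],"claw": 1}
  ]
}}

```text
time: 2.55
ee_pos: [0.4919, -0.0946, 0.147]
tcp_rot: [-179.7, -0.1, 92.0]
wrist_force: [-0.3, -0.1, -0.0]
opening: 0.0855
grasp_force: 0.0
```

```bash
python3 -c "
from h import *
go('W',96,68)"
```

```text
t=2.55 rot [-1.797e+02 -1.000e-01  9.200e+01] turn z -0.3 delta_now [ 4.2  4.6 79. ] delta_after_turn [ 4.2  4.7 79. ] open 85 F 0 q [-11.  -2.  -6.  87.  -0.  77.]
```

Call:
{"method": "play_rows", "body": {
  "increments": [
    {"slide": [4,4,26],"angular": [0,0,-0.3],"claw": 1},
    {"slide": [0,0,26],"angular": [0,0,0],"claw": 1},
    {"slide": [0,0,26],"angular": [0,0,0],"claw": 1},
    {"slide": [0,0,0],"angular": [0,0,0],"claw": 1},
    {"slide": [0,0,0],"angular": [0,0,0],"claw": 1}
  ]
}}

```text
time: 3.05
ee_pos: [0.4978, -0.0909, 0.074]
tcp_rot: [180.0, 0.0, 92.3]
wrist_force: [-0.1, -0.4, 0.7]
opening: 0.0853
grasp_force: 0.0
```

```bash
python3 -c "
from h import *
go('W',96,68)"
```

```text
t=3.05 rot [180.    0.   92.3] turn z -0.1 delta_now [ 0.8 -1.4  6. ] delta_after_turn [ 0.8 -1.4  6. ] open 85 F 0 q [-10.  -1. -13.  78.  -0.  77.]
```

Call:
{"method": "play_rows", "body": {
  "increments": [
    {"slide": [0,0,5],"angular": [0,0,0],"claw": -1},
    {"slide": [0,0,0],"angular": [0,0,0],"claw": -1},
    {"slide": [0,0,0],"angular": [0,0,0],"claw": -1},
    {"slide": [0,0,0],"angular": [0,0,0],"claw": -1},
    {"slide": [0,0,0],"angular": [0,0,0],"claw": -1},
    {"slide": [0,0,0],"angular": [0,0,0],"claw": -1}
  ],
  "squeeze": 40
}}

```text
time: 3.65
ee_pos: [0.4982, -0.0904, 0.0688]
tcp_rot: [179.9, 0.0, 92.4]
wrist_force: [-1.9, 0.4, 6.4]
opening: 0.0493
grasp_force: 41.3
```

Gripped; lift.

Call:
{"method": "play_rows", "body": {
  "increments": [
    {"slide": [0,0,-25],"angular": [0,0,0],"claw": -1},
    {"slide": [0,0,-30],"angular": [0,0,0],"claw": -1},
    {"slide": [0,0,-30],"angular": [0,0,0],"claw": -1},
    {"slide": [0,0,-25],"angular": [0,0,0],"claw": -1}
  ]
}}

```text
time: 4.05
ee_pos: [0.498, -0.0902, 0.1795]
tcp_rot: [179.9, 0.0, 92.4]
wrist_force: [1.3, -0.2, -1.9]
opening: 0.0493
grasp_force: 42.3
```

```bash
python3 -c "
from h import *
go('B',-96,175)"
```

```text
t=4.05 rot [179.9   0.   92.4] turn z 6.5 delta_now [203.6  40.3   4.5] delta_after_turn [206.9  17.2   4.5] open 49 F 42 q [-10.  -2.  -2.  90.   0.  77.]
```

Call:
{"method": "play_rows", "body": {
  "increments": [
    {"slide": [0,0,0],"angular": [0,0,6.5],"claw": -1},
    {"slide": [30,3,0],"angular": [0,0,0],"claw": -1},
    {"slide": [40,3,0],"angular": [0,0,0],"claw": -1},
    {"slide": [40,3,0],"angular": [0,0,0],"claw": -1},
    {"slide": [40,3,0],"angular": [0,0,0],"claw": -1},
    {"slide": [35,3,0],"angular": [0,0,0],"claw": -1},
    {"slide": [22,2,0],"angular": [0,0,0],"claw": -1},
    {"slide": [0,0,0],"angular": [0,0,0],"claw": -1}
  ]
}}

```text
time: 4.85
ee_pos: [0.5299, 0.1175, 0.1773]
tcp_rot: [-180.0, -0.0, 86.1]
wrist_force: [0.1, -0.1, -1.5]
opening: 0.0491
grasp_force: 42.3
```

```bash
python3 -c "
from h import *
from workcell import bot
go('B',-96,69)
ci=bot.camera_info('wrist'); a=bot.camera('wrist')[:,:,::-1].copy()
for c in((40,131,44),(-40,131,44),(40,64,30),(-40,64,30),(40,0,30),(-40,0,30),(40,-64,30),(-40,-64,30)):
    u=proj(ci,rackpts(B,[c]))[0]; cv2.circle(a,tuple(int(v) for v in u),3,(0,255,255),1)
cv2.imwrite('pics/w2.png',a)"
```

```text
t=4.85 rot [-180.    -0.    86.1] turn z 0.1 delta_now [ -2.6   0.2 108.3] delta_after_turn [ -2.6   0.2 108.3] open 49 F 42 q [ 12.   3.   3.  90.   0. 106.]
```

View pics/w2.png

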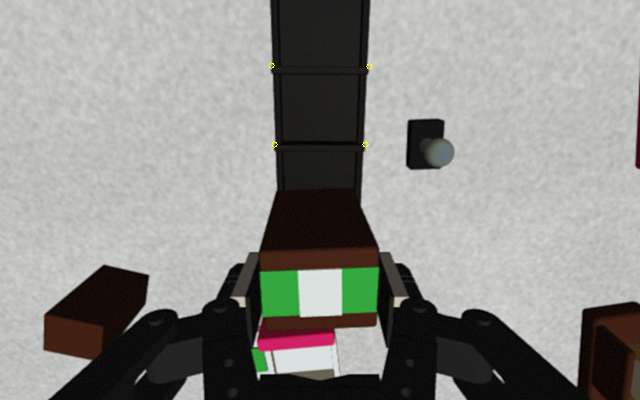

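The predicted divider marks sit on the actual divider ends (rows 67 and 145), within a couple of mm. The box is held squarely. Lower it.

Call:
{"method": "play_rows", "body": {
  "increments": [
    {"slide": [-3,0,25],"angular": [0,0,0],"claw": -1},
    {"slide": [0,0,30],"angular": [0,0,0],"claw": -1},
    {"slide": [0,0,25],"angular": [0,0,0],"claw": -1},
    {"slide": [0,0,15],"angular": [0,0,0],"claw": -1},
    {"slide": [0,0,8],"angular": [0,0,0],"claw": -1},
    {"slide": [0,0,2],"angular": [0,0,0],"claw": -1},
    {"slide": [0,0,0],"angular": [0,0,0],"claw": -1}
  ]
}}

```text
time: 5.6
ee_pos: [0.5299, 0.1119, 0.0734]
tcp_rot: [179.9, -0.0, 85.9]
wrist_force: [-0.1, 0.2, -1.5]
opening: 0.0489
grasp_force: 42.3
```

```bash
python3 -c "
from h import *
go('B',-96,69)"
```

```text
t=5.60 rot [179.9  -0.   85.9] turn z -0.1 delta_now [ 3.1 -0.3  4.4] delta_after_turn [ 3.1 -0.3  4.4] open 49 F 42 q [ 12.   4.  -8.  78.  -0. 106.]
```

Call:
{"method": "play_rows", "body": {
  "increments": [
    {"slide": [3,0,2],"angular": [0,0,0],"claw": -1},
    {"slide": [0,0,2],"angular": [0,0,0],"claw": -1},
    {"slide": [0,0,0],"angular": [0,0,0],"claw": -1},
    {"slide": [0,0,0],"angular": [0,0,0],"claw": 1},
    {"slide": [0,0,0],"angular": [0,0,0],"claw": 1},
    {"slide": [0,0,0],"angular": [0,0,0],"claw": 1},
    {"slide": [0,0,0],"angular": [0,0,0],"claw": 1}
  ]
}}

```text
time: 6.3
ee_pos: [0.5298, 0.115, 0.0687]
tcp_rot: [180.0, -0.0, 85.9]
wrist_force: [0.2, -0.1, -0.5]
opening: 0.0853
grasp_force: 0.0
```

Call:
{"method": "play_rows", "body": {
  "increments": [
    {"slide": [0,0,-25],"angular": [0,0,0],"claw": 1},
    {"slide": [0,0,-30],"angular": [0,0,0],"claw": 1},
    {"slide": [0,0,-30],"angular": [0,0,0],"claw": 1},
    {"slide": [0,0,0],"angular": [0,0,-6.5],"claw": 1}
  ]
}}

```text
time: 6.7
ee_pos: [0.5314, 0.1153, 0.1581]
tcp_rot: [179.6, -0.1, 92.4]
wrist_force: [-0.2, 0.0, -0.2]
opening: 0.0854
grasp_force: 0.0
```

```bash
python3 -c "
from h import *
go('W',32,150)"
```

```text
t=6.70 rot [ 1.796e+02 -1.000e-01  9.240e+01] turn z 0.0 delta_now [-267.9  -43.6    8.1] delta_after_turn [-267.9  -43.5    8.1] open 85 F 0 q [ 12.   3.   1.  87.  -0. 100.]
```

Call:
{"method": "play_rows", "body": {
  "increments": [
    {"slide": [-30,-6,0],"angular": [0,0,0],"claw": 1},
    {"slide": [-45,-7,0],"angular": [0,0,0],"claw": 1},
    {"slide": [-45,-7,2],"angular": [0,0,0],"claw": 1},
    {"slide": [-45,-7,2],"angular": [0,0,0],"claw": 1},
    {"slide": [-45,-7,2],"angular": [0,0,0],"claw": 1},
    {"slide": [-40,-6,2],"angular": [0,0,0],"claw": 1},
    {"slide": [-18,-4,0],"angular": [0,0,0],"claw": 1},
    {"slide": [0,0,0],"angular": [0,0,0],"claw": 1}
  ]
}}

```text
time: 7.5
ee_pos: [0.4963, -0.1568, 0.1455]
tcp_rot: [-180.0, 0.0, 92.2]
wrist_force: [0.4, -0.0, -0.4]
opening: 0.085
grasp_force: 0.0
```

```bash
python3 -c "
from h import *
go('W',32,69)"
```

```text
t=7.50 rot [-180.     0.    92.2] turn z -0.2 delta_now [ 2.6  2.8 76.5] delta_after_turn [ 2.6  2.9 76.5] open 85 F 0 q [-18.   0.  -4.  86.  -0.  70.]
```

Call:
{"method": "play_rows", "body": {
  "increments": [
    {"slide": [3,3,22],"angular": [0,0,0],"claw": 1},
    {"slide": [0,0,27],"angular": [0,0,0],"claw": 1},
    {"slide": [0,0,22],"angular": [0,0,0],"claw": 1},
    {"slide": [0,0,6],"angular": [0,0,0],"claw": 1},
    {"slide": [0,0,0],"angular": [0,0,0],"claw": 1},
    {"slide": [0,0,0],"angular": [0,0,0],"claw": 1}
  ]
}}

```text
time: 8.1
ee_pos: [0.5003, -0.1512, 0.0697]
tcp_rot: [179.9, 0.0, 92.4]
wrist_force: [0.2, -0.3, 0.7]
opening: 0.0855
grasp_force: 0.0
```

```bash
python3 -c "
from h import *
go('W',32,69)"
```

```text
t=8.10 rot [179.9   0.   92.4] turn z 0.0 delta_now [-2.8 -1.4  0.7] delta_after_turn [-2.8 -1.4  0.7] open 85 F 0 q [-17.   1. -11.  78.   0.  71.]
```

Call:
{"method": "play_rows", "body": {
  "increments": [
    {"slide": [-3,-1,0],"angular": [0,0,0],"claw": 1},
    {"slide": [0,0,0],"angular": [0,0,0],"claw": -1},
    {"slide": [0,0,0],"angular": [0,0,0],"claw": -1},
    {"slide": [0,0,0],"angular": [0,0,0],"claw": -1},
    {"slide": [0,0,0],"angular": [0,0,0],"claw": -1},
    {"slide": [0,0,0],"angular": [0,0,0],"claw": -1},
    {"slide": [0,0,0],"angular": [0,0,0],"claw": -1}
  ]
}}

```text
time: 8.8
ee_pos: [0.499, -0.1547, 0.0692]
tcp_rot: [180.0, 0.0, 92.4]
wrist_force: [-2.2, -0.5, 5.6]
opening: 0.0494
grasp_force: 41.8
```

Call:
{"method": "play_rows", "body": {
  "increments": [
    {"slide": [0,0,-25],"angular": [0,0,0],"claw": -1},
    {"slide": [0,0,-30],"angular": [0,0,0],"claw": -1},
    {"slide": [0,0,-30],"angular": [0,0,0],"claw": -1},
    {"slide": [0,0,-25],"angular": [0,0,0],"claw": -1},
    {"slide": [0,0,0],"angular": [0,0,0],"claw": -1},
    {"slide": [0,0,0],"angular": [0,0,6.5],"claw": -1}
  ]
}}

```text
time: 9.4
ee_pos: [0.4992, -0.1545, 0.1784]
tcp_rot: [180.0, -0.0, 85.8]
wrist_force: [-0.5, 0.3, -2.2]
opening: 0.0487
grasp_force: 42.2
```

```bash
python3 -c "
from h import *
go('B',-32,175)"
```

```text
t=9.40 rot [180.   -0.   85.8] turn z -0.1 delta_now [335.   10.9   3.4] delta_after_turn [335.   11.5   3.4] open 49 F 42 q [-17.   0.   0.  90.   0.  77.]
```

Call:
{"method": "play_rows", "body": {
  "increments": [
    {"slide": [30,2,0],"angular": [0,0,0],"claw": -1},
    {"slide": [45,2,0],"angular": [0,0,0],"claw": -1},
    {"slide": [45,2,0],"angular": [0,0,0],"claw": -1},
    {"slide": [45,2,0],"angular": [0,0,0],"claw": -1},
    {"slide": [45,1,0],"angular": [0,0,0],"claw": -1},
    {"slide": [45,1,0],"angular": [0,0,0],"claw": -1},
    {"slide": [45,1,0],"angular": [0,0,0],"claw": -1},
    {"slide": [35,0,0],"angular": [0,0,0],"claw": -1}
  ]
}}

```text
time: 10.2
ee_pos: [0.5335, 0.1813, 0.177]
tcp_rot: [-179.9, 0.0, 85.9]
wrist_force: [-0.0, -0.2, -1.6]
opening: 0.049
grasp_force: 42.2
```

Call:
{"method": "play_rows", "body": {
  "increments": [
    {"slide": [0,0,0],"angular": [0,0,0],"claw": -1},
    {"slide": [0,0,0],"angular": [0,0,0],"claw": -1}
  ]
}}

```text
time: 10.4
ee_pos: [0.5334, 0.1795, 0.1771]
tcp_rot: [-179.9, 0.1, 86.0]
wrist_force: [0.2, -0.8, -1.7]
opening: 0.0491
grasp_force: 42.2
```

```bash
python3 -c "
from h import *
go('B',-32,69)"
```

```text
t=10.40 rot [-1.799e+02  1.000e-01  8.600e+01] turn z 0.0 delta_now [ -0.6   1.  108.1] delta_after_turn [ -0.6   1.  108.1] open 49 F 42 q [ 19.   6.   6.  90.  -0. 113.]
```

Call:
{"method": "play_rows", "body": {
  "increments": [
    {"slide": [0,1,25],"angular": [0,0,0],"claw": -1},
    {"slide": [0,0,30],"angular": [0,0,0],"claw": -1},
    {"slide": [0,0,25],"angular": [0,0,0],"claw": -1},
    {"slide": [0,0,15],"angular": [0,0,0],"claw": -1},
    {"slide": [0,0,8],"angular": [0,0,0],"claw": -1},
    {"slide": [0,0,2],"angular": [0,0,0],"claw": -1},
    {"slide": [0,0,0],"angular": [0,0,0],"claw": -1},
    {"slide": [0,0,0],"angular": [0,0,0],"claw": -1}
  ]
}}

```text
time: 11.2
ee_pos: [0.5356, 0.1789, 0.0748]
tcp_rot: [179.9, -0.0, 85.9]
wrist_force: [0.4, -0.0, -1.2]
opening: 0.0488
grasp_force: 42.2
```

```bash
python3 -c "
from h import *
go('B',-32,69)"
```

```text
t=11.20 rot [179.9  -0.   85.9] turn z -0.1 delta_now [-0.2 -1.2  5.8] delta_after_turn [-0.2 -1.2  5.8] open 49 F 42 q [ 18.   7.  -5.  79.   0. 113.]
```

Call:
{"method": "play_rows", "body": {
  "increments": [
    {"slide": [0,-1,3],"angular": [0,0,0],"claw": -1},
    {"slide": [0,0,2.5],"angular": [0,0,0],"claw": -1},
    {"slide": [0,0,0],"angular": [0,0,0],"claw": -1},
    {"slide": [0,0,0],"angular": [0,0,0],"claw": 1},
    {"slide": [0,0,0],"angular": [0,0,0],"claw": 1},
    {"slide": [0,0,0],"angular": [0,0,0],"claw": 1},
    {"slide": [0,0,0],"angular": [0,0,0],"claw": 1}
  ]
}}

```text
time: 11.9
ee_pos: [0.5339, 0.1788, 0.0679]
tcp_rot: [-180.0, 0.0, 85.9]
wrist_force: [0.1, -0.6, -1.4]
opening: 0.0853
grasp_force: 0.0
```

Call:
{"method": "play_rows", "body": {
  "increments": [
    {"slide": [0,0,-25],"angular": [0,0,0],"claw": 1},
    {"slide": [0,0,-30],"angular": [0,0,0],"claw": 1},
    {"slide": [0,0,-30],"angular": [0,0,0],"claw": 1},
    {"slide": [0,0,0],"angular": [0,0,-6.5],"claw": 1}
  ]
}}

```text
time: 12.3
ee_pos: [0.5355, 0.1793, 0.1576]
tcp_rot: [179.7, -0.1, 92.4]
wrist_force: [0.5, -0.5, 0.3]
opening: 0.0851
grasp_force: 0.0
```

```bash
python3 -c "
from h import *
go('W',-32,150)"
```

```text
t=12.30 rot [ 1.797e+02 -1.000e-01  9.240e+01] turn z 0.0 delta_now [-395.6  -50.5    7.6] delta_after_turn [-395.7  -50.4    7.6] open 85 F 0 q [ 19.   6.   4.  87.  -0. 106.]
```

Call:
{"method": "play_rows", "body": {
  "increments": [
    {"slide": [-35,-5,0],"angular": [0,0,0],"claw": 1},
    {"slide": [-45,-6,0],"angular": [0,0,0],"claw": 1},
    {"slide": [-45,-6,0],"angular": [0,0,0],"claw": 1},
    {"slide": [-45,-6,0],"angular": [0,0,0],"claw": 1},
    {"slide": [-45,-6,1],"angular": [0,0,0],"claw": 1},
    {"slide": [-45,-6,2],"angular": [0,0,0],"claw": 1},
    {"slide": [-45,-6,2],"angular": [0,0,0],"claw": 1},
    {"slide": [-45,-5,2],"angular": [0,0,0],"claw": 1}
  ]
}}

```text
time: 13.1
ee_pos: [0.502, -0.1746, 0.1461]
tcp_rot: [180.0, 0.0, 92.4]
wrist_force: [1.4, -0.5, 0.1]
opening: 0.0851
grasp_force: 0.0
```

Call:
{"method": "play_rows", "body": {
  "increments": [
    {"slide": [-34,-4,0],"angular": [0,0,0],"claw": 1},
    {"slide": [-12,0,0],"angular": [0,0,0],"claw": 1},
    {"slide": [0,0,0],"angular": [0,0,0],"claw": 1},
    {"slide": [0,0,0],"angular": [0,0,0],"claw": 1}
  ]
}}

```text
time: 13.5
ee_pos: [0.5005, -0.2182, 0.1459]
tcp_rot: [-180.0, -0.0, 92.4]
wrist_force: [-0.0, 0.2, 0.0]
opening: 0.0852
grasp_force: 0.0
```

```bash
python3 -c "
from h import *
go('W',-32,69)"
```

```text
t=13.50 rot [-180.    -0.    92.4] turn z -0.0 delta_now [ 0.1  1.3 76.9] delta_after_turn [ 0.1  1.3 76.9] open 85 F 0 q [-24.   4.  -0.  86.   0.  64.]
```

Call:
{"method": "play_rows", "body": {
  "increments": [
    {"slide": [0,1,22],"angular": [0,0,0],"claw": 1},
    {"slide": [0,0,27],"angular": [0,0,0],"claw": 1},
    {"slide": [0,0,22],"angular": [0,0,0],"claw": 1},
    {"slide": [0,0,6],"angular": [0,0,0],"claw": 1},
    {"slide": [0,0,0],"angular": [0,0,0],"claw": 1},
    {"slide": [0,0,0],"angular": [0,0,0],"claw": 1}
  ]
}}

```text
time: 14.1
ee_pos: [0.5021, -0.2184, 0.0703]
tcp_rot: [179.9, 0.0, 92.4]
wrist_force: [-0.5, 0.3, -0.1]
opening: 0.0854
grasp_force: 0.0
```

```bash
python3 -c "
from h import *
go('W',-32,69)"
```

```text
t=14.10 rot [179.9   0.   92.4] turn z 0.0 delta_now [ 0.4 -0.3  1.3] delta_after_turn [ 0.4 -0.3  1.3] open 85 F 0 q [-24.   4.  -8.  78.   0.  64.]
```

Call:
{"method": "play_rows", "body": {
  "increments": [
    {"slide": [0,0,1],"angular": [0,0,0],"claw": -1},
    {"slide": [0,0,0],"angular": [0,0,0],"claw": -1},
    {"slide": [0,0,0],"angular": [0,0,0],"claw": -1},
    {"slide": [0,0,0],"angular": [0,0,0],"claw": -1},
    {"slide": [0,0,0],"angular": [0,0,0],"claw": -1},
    {"slide": [0,0,0],"angular": [0,0,0],"claw": -1}
  ]
}}

```text
time: 14.7
ee_pos: [0.5016, -0.219, 0.069]
tcp_rot: [179.9, 0.0, 92.4]
wrist_force: [-3.0, 1.0, 6.3]
opening: 0.049
grasp_force: 41.8
```

Call:
{"method": "play_rows", "body": {
  "increments": [
    {"slide": [0,0,-25],"angular": [0,0,0],"claw": -1},
    {"slide": [0,0,-30],"angular": [0,0,0],"claw": -1},
    {"slide": [0,0,-30],"angular": [0,0,0],"claw": -1},
    {"slide": [0,0,-25],"angular": [0,0,0],"claw": -1},
    {"slide": [0,0,0],"angular": [0,0,0],"claw": -1},
    {"slide": [0,0,0],"angular": [0,0,6.5],"claw": -1}
  ]
}}

```text
time: 15.3
ee_pos: [0.5016, -0.219, 0.1781]
tcp_rot: [180.0, 0.0, 85.8]
wrist_force: [-0.0, 0.2, -1.1]
opening: 0.0493
grasp_force: 42.6
```

```bash
python3 -c "
from h import *
go('B',32,175)"
```

```text
t=15.30 rot [180.    0.   85.8] turn z -0.1 delta_now [463.1   3.6   3.1] delta_after_turn [463.1   4.5   3.1] open 49 F 43 q [-24.   4.   4.  90.   0.  71.]
```

Call:
{"method": "play_rows", "body": {
  "increments": [
    {"slide": [35,0,0],"angular": [0,0,0],"claw": -1},
    {"slide": [45,1,0],"angular": [0,0,0],"claw": -1},
    {"slide": [45,0,0],"angular": [0,0,0],"claw": -1},
    {"slide": [45,1,0],"angular": [0,0,0],"claw": -1},
    {"slide": [45,0,0],"angular": [0,0,0],"claw": -1},
    {"slide": [45,1,0],"angular": [0,0,0],"claw": -1},
    {"slide": [45,0,0],"angular": [0,0,0],"claw": -1},
    {"slide": [45,1,0],"angular": [0,0,0],"claw": -1}
  ]
}}

```text
time: 16.1
ee_pos: [0.5301, 0.1317, 0.1768]
tcp_rot: [-179.9, 0.0, 85.9]
wrist_force: [0.5, 0.3, -1.6]
opening: 0.0491
grasp_force: 42.6
```

Call:
{"method": "play_rows", "body": {
  "increments": [
    {"slide": [45,0,0],"angular": [0,0,0],"claw": -1},
    {"slide": [45,0,0],"angular": [0,0,0],"claw": -1},
    {"slide": [23,0,0],"angular": [0,0,0],"claw": -1},
    {"slide": [0,0,0],"angular": [0,0,0],"claw": -1},
    {"slide": [0,0,0],"angular": [0,0,0],"claw": -1}
  ]
}}

```text
time: 16.6
ee_pos: [0.5383, 0.2427, 0.1767]
tcp_rot: [-179.9, 0.1, 85.9]
wrist_force: [1.2, -0.5, -1.9]
opening: 0.0486
grasp_force: 42.6
```

```bash
python3 -c "
from h import *
go('B',32,69)"
```

```text
t=16.60 rot [-1.799e+02  1.000e-01  8.590e+01] turn z -0.0 delta_now [ -0.    0.7 107.7] delta_after_turn [ -0.    0.7 107.7] open 49 F 43 q [ 24.  10.  10.  90.  -0. 118.]
```

Call:
{"method": "play_rows", "body": {
  "increments": [
    {"slide": [0,0,25],"angular": [0,0,0],"claw": -1},
    {"slide": [0,0,30],"angular": [0,0,0],"claw": -1},
    {"slide": [0,0,25],"angular": [0,0,0],"claw": -1},
    {"slide": [0,0,15],"angular": [0,0,0],"claw": -1},
    {"slide": [0,0,8],"angular": [0,0,0],"claw": -1},
    {"slide": [0,0,2],"angular": [0,0,0],"claw": -1},
    {"slide": [0,0,0],"angular": [0,0,0],"claw": -1},
    {"slide": [0,0,0],"angular": [0,0,0],"claw": -1}
  ]
}}

```text
time: 17.4
ee_pos: [0.5393, 0.2429, 0.0743]
tcp_rot: [179.9, -0.1, 85.9]
wrist_force: [-0.5, 1.2, -0.8]
opening: 0.0489
grasp_force: 42.6
```

```bash
python3 -c "
from h import *
go('B',32,69)"
```

```text
t=17.40 rot [ 1.799e+02 -1.000e-01  8.590e+01] turn z -0.1 delta_now [-0.3 -0.4  5.3] delta_after_turn [-0.3 -0.4  5.3] open 49 F 43 q [ 24.  10.  -1.  79.   0. 118.]
```

Call:
{"method": "play_rows", "body": {
  "increments": [
    {"slide": [0,0,3],"angular": [0,0,0],"claw": -1},
    {"slide": [0,0,2],"angular": [0,0,0],"claw": -1},
    {"slide": [0,0,0],"angular": [0,0,0],"claw": -1},
    {"slide": [0,0,0],"angular": [0,0,0],"claw": 1},
    {"slide": [0,0,0],"angular": [0,0,0],"claw": 1},
    {"slide": [0,0,0],"angular": [0,0,0],"claw": 1},
    {"slide": [0,0,0],"angular": [0,0,0],"claw": 1}
  ]
}}

```text
time: 18.1
ee_pos: [0.5387, 0.2427, 0.0679]
tcp_rot: [-180.0, 0.0, 85.9]
wrist_force: [0.5, -0.3, -0.7]
opening: 0.0857
grasp_force: 0.0
```

Call:
{"method": "play_rows", "body": {
  "increments": [
    {"slide": [0,0,-25],"angular": [0,0,0],"claw": 1},
    {"slide": [0,0,-30],"angular": [0,0,0],"claw": 1},
    {"slide": [0,0,-30],"angular": [0,0,0],"claw": 1},
    {"slide": [0,0,0],"angular": [0,0,-6.5],"claw": 1}
  ]
}}

```text
time: 18.5
ee_pos: [0.5402, 0.2433, 0.1577]
tcp_rot: [179.7, -0.1, 92.4]
wrist_force: [-0.5, 0.9, -0.6]
opening: 0.0852
grasp_force: 0.0
```

```bash
python3 -c "
from h import *
go('W',-96,150)"
```

```text
t=18.50 rot [ 1.797e+02 -1.000e-01  9.240e+01] turn z 0.0 delta_now [-523.4  -57.9    7.7] delta_after_turn [-523.4  -57.7    7.7] open 85 F 0 q [ 24.  10.   8.  88.  -0. 112.]
```

Call:
{"method": "play_rows", "body": {
  "increments": [
    {"slide": [-35,-4,0],"angular": [0,0,0],"claw": 1},
    {"slide": [-45,-5,0],"angular": [0,0,0],"claw": 1},
    {"slide": [-45,-5,0],"angular": [0,0,0],"claw": 1},
    {"slide": [-45,-5,0],"angular": [0,0,0],"claw": 1},
    {"slide": [-45,-5,1],"angular": [0,0,0],"claw": 1},
    {"slide": [-45,-5,1],"angular": [0,0,0],"claw": 1},
    {"slide": [-45,-5,1],"angular": [0,0,0],"claw": 1},
    {"slide": [-45,-5,1],"angular": [0,0,0],"claw": 1}
  ]
}}

```text
time: 19.3
ee_pos: [0.5138, -0.1104, 0.1491]
tcp_rot: [180.0, 0.0, 92.4]
wrist_force: [0.8, -0.7, -0.5]
opening: 0.0856
grasp_force: 0.0
```

Call:
{"method": "play_rows", "body": {
  "increments": [
    {"slide": [-45,-5,1],"angular": [0,0,0],"claw": 1},
    {"slide": [-45,-5,0],"angular": [0,0,0],"claw": 1},
    {"slide": [-45,-5,0],"angular": [0,0,0],"claw": 1},
    {"slide": [-38,-4,0],"angular": [0,0,0],"claw": 1},
    {"slide": [0,0,0],"angular": [0,0,0],"claw": 1},
    {"slide": [0,0,0],"angular": [0,0,0],"claw": 1}
  ]
}}

```text
time: 19.9
ee_pos: [0.502, -0.283, 0.1477]
tcp_rot: [-180.0, -0.0, 92.3]
wrist_force: [-0.1, 0.9, 0.5]
opening: 0.0853
grasp_force: 0.0
```

```bash
python3 -c "
from h import *
go('W',-96,69)"
```

```text
t=19.90 rot [-180.    -0.    92.3] turn z -0.1 delta_now [ 0.9  2.4 78.7] delta_after_turn [ 0.9  2.4 78.7] open 85 F 0 q [-29.   8.   5.  87.   0.  58.]
```

Call:
{"method": "play_rows", "body": {
  "increments": [
    {"slide": [0,2,22],"angular": [0,0,0],"claw": 1},
    {"slide": [0,0,27],"angular": [0,0,0],"claw": 1},
    {"slide": [0,0,22],"angular": [0,0,0],"claw": 1},
    {"slide": [0,0,8],"angular": [0,0,0],"claw": 1},
    {"slide": [0,0,0],"angular": [0,0,0],"claw": 1},
    {"slide": [0,0,0],"angular": [0,0,0],"claw": 1}
  ]
}}

```text
time: 20.5
ee_pos: [0.5049, -0.2819, 0.0702]
tcp_rot: [179.9, 0.0, 92.4]
wrist_force: [-0.2, 1.2, -0.5]
opening: 0.0852
grasp_force: 0.0
```

```bash
python3 -c "
from h import *
go('W',-96,69)"
```

```text
t=20.50 rot [179.9   0.   92.4] turn z 0.0 delta_now [-0.1 -0.5  1.2] delta_after_turn [-0.1 -0.5  1.2] open 85 F 0 q [-29.   9.  -3.  78.   0.  58.]
```

Call:
{"method": "play_rows", "body": {
  "increments": [
    {"slide": [0,0,1],"angular": [0,0,0],"claw": -1},
    {"slide": [0,0,0],"angular": [0,0,0],"claw": -1},
    {"slide": [0,0,0],"angular": [0,0,0],"claw": -1},
    {"slide": [0,0,0],"angular": [0,0,0],"claw": -1},
    {"slide": [0,0,0],"angular": [0,0,0],"claw": -1},
    {"slide": [0,0,0],"angular": [0,0,0],"claw": -1}
  ]
}}

```text
time: 21.1
ee_pos: [0.5047, -0.2825, 0.0691]
tcp_rot: [179.9, 0.0, 92.4]
wrist_force: [-1.6, 1.2, 5.3]
opening: 0.0485
grasp_force: 41.7
```

Call:
{"method": "play_rows", "body": {
  "increments": [
    {"slide": [0,0,-25],"angular": [0,0,0],"claw": -1},
    {"slide": [0,0,-30],"angular": [0,0,0],"claw": -1},
    {"slide": [0,0,-30],"angular": [0,0,0],"claw": -1},
    {"slide": [0,0,-25],"angular": [0,0,0],"claw": -1},
    {"slide": [0,0,0],"angular": [0,0,0],"claw": -1},
    {"slide": [0,0,0],"angular": [0,0,6.5],"claw": -1}
  ]
}}

```text
time: 21.7
ee_pos: [0.5047, -0.2824, 0.1782]
tcp_rot: [180.0, 0.0, 85.8]
wrist_force: [-0.8, 0.1, -1.6]
opening: 0.0491
grasp_force: 41.9
```

```bash
python3 -c "
from h import *
go('B',96,175)"
```

```text
t=21.70 rot [180.    0.   85.8] turn z -0.1 delta_now [590.1  -4.1   3.2] delta_after_turn [590.1  -3.1   3.2] open 49 F 42 q [-29.   8.   8.  90.   0.  65.]
```

Call:
{"method": "play_rows", "body": {
  "increments": [
    {"slide": [35,0,0],"angular": [0,0,0],"claw": -1},
    {"slide": [45,-1,0],"angular": [0,0,0],"claw": -1},
    {"slide": [45,0,0],"angular": [0,0,0],"claw": -1},
    {"slide": [45,-1,0],"angular": [0,0,0],"claw": -1},
    {"slide": [45,0,0],"angular": [0,0,0],"claw": -1},
    {"slide": [45,-1,0],"angular": [0,0,0],"claw": -1},
    {"slide": [45,0,0],"angular": [0,0,0],"claw": -1},
    {"slide": [45,0,0],"angular": [0,0,0],"claw": -1}
  ]
}}

```text
time: 22.5
ee_pos: [0.5261, 0.0689, 0.177]
tcp_rot: [-180.0, 0.0, 85.9]
wrist_force: [1.0, -0.0, -0.8]
opening: 0.0496
grasp_force: 41.9
```

Call:
{"method": "play_rows", "body": {
  "increments": [
    {"slide": [45,0,0],"angular": [0,0,0],"claw": -1},
    {"slide": [45,0,0],"angular": [0,0,0],"claw": -1},
    {"slide": [45,0,0],"angular": [0,0,0],"claw": -1},
    {"slide": [45,0,0],"angular": [0,0,0],"claw": -1},
    {"slide": [40,0,0],"angular": [0,0,0],"claw": -1},
    {"slide": [20,0,0],"angular": [0,0,0],"claw": -1},
    {"slide": [0,0,0],"angular": [0,0,0],"claw": -1},
    {"slide": [0,0,0],"angular": [0,0,0],"claw": -1}
  ]
}}

```text
time: 23.3
ee_pos: [0.5435, 0.3064, 0.1768]
tcp_rot: [-179.9, 0.1, 85.9]
wrist_force: [-0.4, 0.2, -1.2]
opening: 0.0492
grasp_force: 41.9
```

```bash
python3 -c "
from h import *
go('B',96,69)"
```

```text
t=23.30 rot [-1.799e+02  1.000e-01  8.590e+01] turn z -0.0 delta_now [  0.    0.  107.8] delta_after_turn [  0.    0.  107.8] open 49 F 42 q [ 29.  15.  16.  91.  -0. 124.]
```

Call:
{"method": "play_rows", "body": {
  "increments": [
    {"slide": [0,0,25],"angular": [0,0,0],"claw": -1},
    {"slide": [0,0,30],"angular": [0,0,0],"claw": -1},
    {"slide": [0,0,25],"angular": [0,0,0],"claw": -1},
    {"slide": [0,0,15],"angular": [0,0,0],"claw": -1},
    {"slide": [0,0,8],"angular": [0,0,0],"claw": -1},
    {"slide": [0,0,2],"angular": [0,0,0],"claw": -1},
    {"slide": [0,0,0],"angular": [0,0,0],"claw": -1},
    {"slide": [0,0,0],"angular": [0,0,0],"claw": -1}
  ]
}}

```text
time: 24.1
ee_pos: [0.5445, 0.3067, 0.0744]
tcp_rot: [179.9, -0.1, 85.9]
wrist_force: [0.1, 0.0, -0.8]
opening: 0.0492
grasp_force: 41.9
```

```bash
python3 -c "
from h import *
go('B',96,69)"
```

```text
t=24.10 rot [ 1.799e+02 -1.000e-01  8.590e+01] turn z -0.1 delta_now [-0.3 -1.   5.4] delta_after_turn [-0.3 -1.   5.4] open 49 F 42 q [ 29.  15.   5.  80.  -0. 124.]
```

Call:
{"method": "play_rows", "body": {
  "increments": [
    {"slide": [0,-1,3],"angular": [0,0,0],"claw": -1},
    {"slide": [0,0,2],"angular": [0,0,0],"claw": -1},
    {"slide": [0,0,0],"angular": [0,0,0],"claw": -1},
    {"slide": [0,0,0],"angular": [0,0,0],"claw": 1},
    {"slide": [0,0,0],"angular": [0,0,0],"claw": 1},
    {"slide": [0,0,0],"angular": [0,0,0],"claw": 1},
    {"slide": [0,0,0],"angular": [0,0,0],"claw": 1}
  ]
}}

```text
time: 24.8
ee_pos: [0.5429, 0.3065, 0.0679]
tcp_rot: [-180.0, 0.0, 85.9]
wrist_force: [-0.2, 0.3, 0.4]
opening: 0.0854
grasp_force: 0.0
```

Call:
{"method": "play_rows", "body": {
  "increments": [
    {"slide": [0,0,-25],"angular": [0,0,0],"claw": 1},
    {"slide": [0,0,-30],"angular": [0,0,0],"claw": 1},
    {"slide": [0,0,-30],"angular": [0,0,0],"claw": 1},
    {"slide": [-40,0,-10],"angular": [0,0,0],"claw": 1},
    {"slide": [-45,0,0],"angular": [0,0,0],"claw": 1},
    {"slide": [-45,0,0],"angular": [0,0,0],"claw": 1},
    {"slide": [-45,0,0],"angular": [0,0,0],"claw": 1},
    {"slide": [-45,0,0],"angular": [0,0,0],"claw": 1}
  ]
}}

```text
time: 25.6
ee_pos: [0.5267, 0.0855, 0.1631]
tcp_rot: [180.0, -0.0, 85.9]
wrist_force: [0.2, 0.4, 0.4]
opening: 0.0852
grasp_force: 0.0
```

Call:
{"method": "play_rows", "body": {
  "increments": [
    {"slide": [-45,0,0],"angular": [0,0,0],"claw": 1},
    {"slide": [-45,0,0],"angular": [0,0,0],"claw": 1},
    {"slide": [-45,0,0],"angular": [0,0,0],"claw": 1},
    {"slide": [-45,0,0],"angular": [0,0,0],"claw": 1},
    {"slide": [-20,0,0],"angular": [0,0,0],"claw": 1},
    {"slide": [0,0,0],"angular": [0,0,0],"claw": 1},
    {"slide": [0,0,0],"angular": [0,0,0],"claw": 1},
    {"slide": [0,0,0],"angular": [0,0,0],"claw": 1}
  ]
}}

```text
time: 26.4
ee_pos: [0.5128, -0.1115, 0.163]
tcp_rot: [-180.0, -0.0, 85.9]
wrist_force: [0.2, -0.0, -0.4]
opening: 0.0851
grasp_force: 0.0
```

```bash
python3 -c "
from h import *
from workcell import bot
ci=bot.camera_info('top'); a=bot.camera('top')[:,:,::-1].copy()
c=cv2.resize(a[140:220,165:295],None,fx=6,fy=6,interpolation=cv2.INTER_CUBIC)
for y in(96,32,-32,-96):
  q=proj(ci,rackpts(B,[(sx*25,y+sy*20,93) for sx,sy in((1,1),(1,-1),(-1,-1),(-1,1))]))
  q=(q+.5-[165,140])*6
  cv2.polylines(c,[q.astype(int)],True,(255,255,255),1)
cv2.imwrite('pics/end.png',c)"
```

```text
(no output)
```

View pics/end.png

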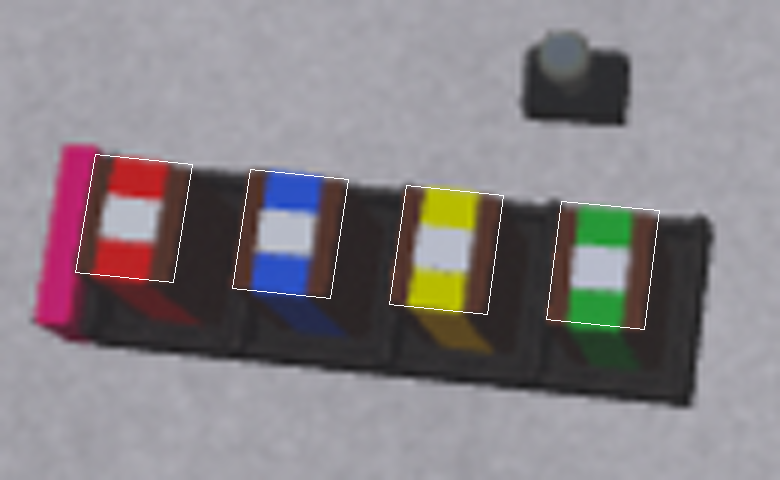

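All four boxes' tops coincide with the ideal slot outlines, in the order red, blue, yellow, green from pink (x ≈ 133, 290, 446, 602). They stand upright, and the arm is clear.

```bash
python3 -c "
from workcell import bot
print(bot.job_done())"
```

```text
the job is handed in; nothing more can be done
None
```

All four boxes stand upright in the black rack in reverse order (red, blue, yellow, green from the pink end); the job was handed in after about 26 s of robot time, though hand-in returned no verdict.

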